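# Read a sensor module on a coasting turntable

## Task

Take the reader wand out of its holder, give the turntable a good push by its upright finger peg so that it coasts freely at about one radian per second, and while it turns keep the wand's tip hovering about 25 mm straight above the moving sensor module, following it for four seconds on end without touching the module or the turntable. Then stand the wand back in its holder and let the turntable come to rest, with the other things on the bench undisturbed.

Things in the scene. Friction and masses are not known exactly. Their poses are not given: they have to be found in the camera images.
- foot: fixed round steel foot of the turntable, 170 mm across; origin at the centre of its underside on the bench, on the turntable's vertical axis. Above it turns the platter: a level aluminium disc 260 mm across and 12 mm thick, top face 45 mm above the bench
- platter (a joint): turn of the platter (rad), growing counter-clockwise from above, no limits; at 0 the module lies on the foot's +x side, the peg on its -x side. Platter about 1.2 kg, inertia about 0.010 kg m2 (hidden, varies by a fifth), on a free bearing: it coasts down by dry friction of 0.0006 N m plus 0.0003 N m per rad/s, (also vary by a fifth), from 1 rad/s to rest in 10 to 20 s
- module_top (a point): centre of the top of the sensor module: a green circuit board 44 mm square with a steel shield can 26 mm square on it, fixed to the platter 90 mm from the axis; this point is 58 mm above the bench; its z is up, its x points away from the axis
- peg_top (a point): top centre of the finger peg: an upright steel pin 16 mm in diameter rising 50 mm from the platter, 105 mm from the axis, straight across the axis from the module; this point is 95 mm above the bench
- holder: fixed black holder of the wand: a square upright sleeve 46 mm outside and 38 mm inside, open at the top, its rim 68 mm above the bench, on a steel base plate 100 mm square and 8 mm thick; origin at the centre of its underside; the sleeve's inner floor is 10 mm above the origin
- wand: loose grey reader wand, a round upright stick 150 mm long and 0.12 kg: body 26 mm in diameter, its lowest 20 mm a head of 32 mm; stands upright in the holder, upper 92 mm free above the rim; origin at the centre of its lower end, z along it towards the top
- wand_tip (a point): centre of the flat lower end of the wand (the reading tip, same point as the wand's origin)
- wand_grip (a point): point on the wand's axis 120 mm above the tip, 30 mm below its top: a good place to grip
- spool: bystander: solder spool, 70 mm across and 38 mm high, origin under its centre
- flux: bystander: small bottle, 48 mm across and 110 mm high, origin under its centre
- bin: bystander: blue open parts bin 70 x 90 x 45 mm, origin under its centre
Not all that is in view belongs to the job. Of the things that look like the wand, the largest one is meant.

How it is judged:
By the outcome, as a careful person would: the job done as asked, in the order asked, and still so for the second after the job is handed in, with the robot touching nothing.
It also fails if it takes over 72 s, if anything falls off the work surface, if the arm or the gripper's body presses on something with over 40 N, if the wrist force passes 120 N, or if a joint passes its speed limit or range.

## Robot

A 7-joint arm with a two-finger parallel gripper is mounted at the origin on the work surface. World frame = base frame: x ahead of the robot, y to its left, z up, the work surface at z = 0. Lengths are in m, angles in degrees, forces in N, time in s.
With the tool pointing down it reaches from about 0.4 to 0.9 m from the base axis. Payload 5.5 kg.
Tool frame: the origin (TCP) lies at the very end of the fingers, on their centre line; the grasp point (between the pads) lies 19 mm behind it (manip.grasp_offset is the distance from the TCP to the grasp point, in m); z points along the fingers, y is the line along which they close (so a half turn about z gives the same grasp; the last joint's range is limited). The gripper opens to 92 mm and grips with 3 to 60 N. Pads are 19 mm wide; open, the fingers measure 130 mm over their backs; the gripper's body (75 mm by 190 mm) begins 47 mm behind the grasp point.
Start: joints at [-53.503, 28.699, -24.465, 88.831, 12.651, 65.22, -12.049], TCP at [0.237, 0.605, 0.227] pointing down, gripper open.
Joint ranges: [-164.97, 164.97], [-17.58, 116.51], [-87.97, 89.64], [11.32, 138.91], [-80.73, 260.73], [10.89, 115.49], [-147.41, 147.41]. Speed limits (degrees/s): [147.25, 147.25, 180, 180, 180, 180, 180].

## Interface

Orientations are given as [roll, pitch, yaw] about the fixed x, y, z axes, in that order (R = Rz(yaw) Ry(pitch) Rx(roll)).
In Python, from rig import manip gives the robot as it stands.
- The arm moves only by the tool move_arm, never from a script. Its argument "plan" is text: rows parted by semicolons, each of 7 numbers parted by spaces: the opening, from 0 (shut) to 1 (fully open), then the shift along the tool's x, y, z scaled (see below), then the turn, a rotation vector about the tool's x, y, z scaled (see below). In form: grip dx dy dz wx wy wz; .... A call has 1 to 20 rows; each row is the pose to reach, as a shift and turn from the pose commanded when the call began, along the tool's axes at that moment, turning the shorter way round; what a row does not reach only later rows make up. The controller multiplies each number of a shift by 1 m and each number of a turn by 180 degrees. A row lasts 1/8 s, in which the tool goes at most 62.5 mm and 10.7 degrees, less where a joint would pass 70% of its speed; a pose out of reach is approached as far as the arm can. A call with a number of a shift or a turn outside -1 to 1 is refused whole. A call with a gripper value outside its range is refused whole. The fingers move at their own pace and stop on an object; "squeeze" is the grip in N (left out, the last holds). Time passes only in rows, so rows that repeat a pose let the fingers close. It gives the time, the measured TCP pose, the force, the opening and the grip force at its end, in the units of the state.
- manip.get_obs(): the state, without advancing time (a new reading comes with each control period).
- manip.camera(name): name is "scene" or "top" or "wrist"; returns a dict with "color" (400x640x3 uint8, red, green, blue), "range_z" (400x640 float32, m along the optical axis (not along the pixel's ray), 0 where there is no reading), "camera_matrix" (3x3 intrinsics, pixels), "k1" (the pictures are not rectified: a ray, as slopes to the right and down, at radius r is drawn at 1 + k1 r^2 times it, then the intrinsics apply), "xyz" and "rotation" of the camera in the world. Camera axes: x right, y down, z forward; pixel columns grow to the right and rows downward; lengths in m; the calibration is good to about 2 mm. A picture is of the moment at which its call begins.
- manip.close_job(): hands the job in; it is judged then, once.
The state is a dict: "t": time; "joints": joint angles; "qd": joint speeds; "joint_torque": joint torques, N m; "position": TCP position; "tcp_rot": TCP orientation; "contact_force": force on the tool from outside, world axes, zero at the start; "ft_torque": the same for the moment, N m; "gripper_width": finger opening in m; "grasp_force": force on a finger pad.
Only numpy, scipy, OpenCV 4.12 (cv2) and the standard library are available. Lean on these libraries where they do the work, as an engineer would, in place of code of your own. Each camera call takes 0.05 s, during which the arm holds its last target. There are 200 camera calls.

## Working session

There is one attempt and no reset: what is moved stays moved. The work goes in short steps, Python scripts to look and compute and a tool call to move; the robot and the scene stay as the last step left them, time stands still between calls to the robot, and variables do not carry over. Pictures are saved under pics/ and viewed, at most 10 in all, crops included, and the job is handed in when it is done.

Besides the shell and the picture viewer there is one more tool, called after "Emit:" in YAML: its name, and indented under it one key for each argument. move_arm: Moves the arm, as the interface text tells. Shifts and turns lie within -1 to 1; 1 stands for 1 m of shift or 180 degrees of turn. Its arguments: {"type":"object","properties":{"plan":{"type":"string"},"squeeze":{"type":"number"}},"required":["plan"]}

```bash
ls; mkdir -p pics
cat > h.py <<'E'
import numpy as np, cv2
from rig import manip
from scipy.spatial.transform import Rotation as R
def cloud(c):
    K=np.array(c["camera_matrix"]);k1=c["k1"];z=c["range_z"]
    v,u=np.mgrid[0:z.shape[0],0:z.shape[1]]
    x=(u-K[0,2])/K[0,0];y=(v-K[1,2])/K[1,1]
    rd=np.hypot(x,y);r=rd.copy()
    for _ in range(10): r=rd/(1+k1*r*r)
    s=np.where(rd>0,r/np.maximum(rd,1e-9),1)
    p=np.stack([x*s*z,y*s*z,z],-1)
    P=p@np.array(c["rotation"]).T+np.array(c["xyz"])
    P[z<=0]=np.nan
    return P
E
python3 - <<'E'
from h import *
print(manip.get_obs())
for n in ["scene","top"]:
    c=manip.camera(n); cv2.imwrite(f"pics/{n}0.png",c["color"][:,:,::-1]); np.savez(f"/tmp/{n}0.npz",P=cloud(c),C=c["color"]); print(n,c["xyz"],c["rotation"],c["k1"],c["camera_matrix"])
E
```

```text
pics
{'t': 0.0, 'joints': array([-53.49955752,  28.75407166, -24.45232418,  88.89044342,
        12.65222626,  65.21973812, -12.05106428]), 'qd': array([-0.03249346,  0.02870076,  0.08368721, -0.02827543, -0.02600426,
        0.19475817, -0.00137105]), 'joint_torque': array([-2.76723949e-04, -5.66586149e+01, -5.81651911e+00, -2.79113138e+01,
       -6.86760969e-02,  3.07349197e-02,  1.79963445e-04]), 'position': array([0.23718917, 0.60443651, 0.22568137]), 'tcp_rot': array([-1.79889373e+02, -2.36054453e-03,  1.58580635e+02]), 'contact_force': array([-0.26309044, -0.103226  , -1.03901536]), 'ft_torque': array([ 0.03780804, -0.02643222,  0.00510942]), 'grasp_force': 0.0, 'gripper_width': 0.09185526578671983}Traceback (most recent call last):
  File "<stdin>", line 4, in <module>
  File "h.py", line 12, in cloud
    P=p@np.array(c["rotation"]).T+np.array(c["xyz"])
      ~~~~~~~~~~~~~~~~~~~~~~~~~~~^~~~~~~~~~~~~~~~~~~
ValueError: operands could not be broadcast together with shapes (400,640) (3,)
```

View pics/scene0.png

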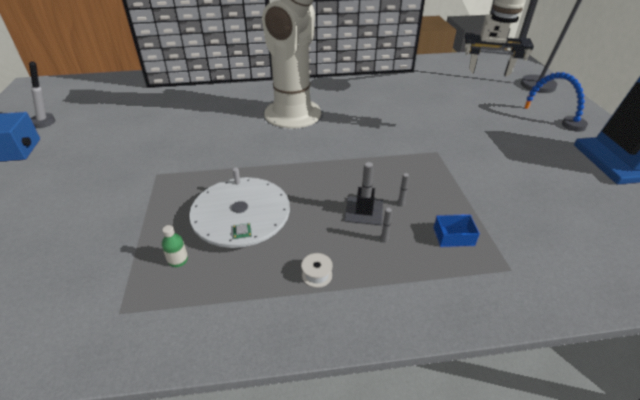

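The scene view shows the turntable at (240,210) with the module at (242,231) and the peg at (237,176). The wand stands in its holder at (366,190). Two smaller look-alike sticks stand at (404,190) and (387,225). The spool is at (317,270), the flux at (174,246) and the bin at (456,231).

```bash
sed -i 's/np.array(c\["rotation"\]).T/rot(c["rotation"]).T/' h.py
cat >> h.py <<'E'
def rot(a):
    a=np.array(a,float)
    if a.shape==(3,3): return a
    return R.from_euler("xyz",a,degrees=True).as_matrix()
E
python3 - <<'E'
from h import *
for n in ["scene","top"]:
    c=manip.camera(n); cv2.imwrite(f"pics/{n}1.png",c["color"][:,:,::-1]); P=cloud(c);np.savez(f"/tmp/{n}0.npz",P=P,C=c["color"]); print(n,c["xyz"],c["rotation"],c["k1"],c["camera_matrix"])
    print(np.round(P[300:310:9,200:500:100],3).tolist())
    if n=="scene":
        for u,v in [(237,170),(242,230),(367,165),(404,176),(387,210),(317,262),(456,231),(174,246)]: print(u,v,np.round(P[v,u],3))
E
```

```text
scene [ 1.37298672 -0.0905541   0.76360624] [-130.48701355    0.1979755    82.51930251] -0.01915671224512843 [[408.22585299   0.         315.23466275]
 [  0.         408.22585299 195.11152708]
 [  0.           0.           1.        ]]
[[[0.808, -0.277, 0.001], [0.836, -0.057, -0.0], [0.864, 0.164, -0.002]], [[0.832, -0.275, 0.001], [0.859, -0.059, -0.001], [0.888, 0.156, -0.0]]]
237 170 [ 0.459 -0.189  0.092]
242 230 [ 0.657 -0.178  0.057]
367 165 [0.574 0.142 0.16 ]
404 176 [0.564 0.248 0.106]
387 210 [0.685 0.17  0.105]
317 262 [ 0.763 -0.009  0.036]
456 231 [0.68  0.368 0.002]
174 246 [ 0.702 -0.331  0.07 ]
top [ 0.37631269 -0.00284736  1.17832592] [-1.68058307e+02  1.33827275e-01 -8.46192298e+01] -0.053115041389271346 [[431.68298232   0.         313.14447056]
 [  0.         431.68298232 202.88930134]
 [  0.           0.           1.        ]]
[[[0.331, 0.3, 0.001], [0.357, 0.033, 0.004], [0.382, -0.233, 0.001]], [[0.307, 0.298, -0.005], [0.334, 0.031, 0.002], [0.358, -0.234, 0.002]]]
```

View pics/top1.png

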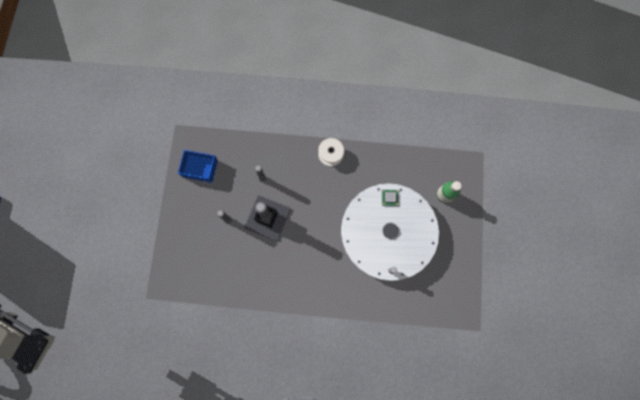

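Top view: wand in holder (261,209); look-alikes (259,169) and (222,213), which are free-standing and thinner; module (390,197), peg (394,271). The candidates for the wand are those three. I choose the one in the holder, and will check it in a crop.

Run:
```python
from h import *
im=cv2.imread("pics/scene1.png")[140:260,330:430]; cv2.imwrite("pics/crop1.png",cv2.resize(im,None,fx=5,fy=5,interpolation=cv2.INTER_CUBIC)[:600])
for n in ["scene","top"]:
    d=np.load(f"/tmp/{n}0.npz");P=d["P"];C=d["C"].astype(int)
    X,Y,Z=P[...,0],P[...,1],P[...,2]
    def reg(x,y,r,z0,z1): return (np.hypot(X-x,Y-y)<r)&(Z>z0)&(Z<z1)
    m=reg(.57,-.18,.17,.036,.053); (cx,cy),r=cv2.minEnclosingCircle(P[m][:,:2].astype(np.float32)*1000)
    h=cv2.convexHull(P[m][:,:2].astype(np.float32))[:,0]
    A=np.c_[2*h,np.ones(len(h))];s=np.linalg.lstsq(A,(h**2).sum(1),rcond=None)[0]
    print(n,"platter",m.sum(),cx,cy,r,"lsq",s[:2],np.sqrt(s[2]+s[:2]@s[:2]),"z",np.median(P[m][:,2]))
    g=reg(.57,-.18,.13,.04,.075)&(C[...,1]-C[...,0]>25); print(" green",g.sum(),np.median(P[g],0),(P[g].min(0)+P[g].max(0))/2)
    t=reg(.655,-.18,.05,.054,.062); print(" can",t.sum(),P[t].mean(0))
    p=reg(.46,-.19,.05,.06,.1);print(" peg",p.sum(),P[p].mean(0),P[p].max(0),P[p].min(0))
    for nm,x,y in [("wand",.574,.142),("d1",.564,.248),("d2",.685,.17)]:
        for z0,z1 in [(.085,.14),(.14,.17)]:
            p=reg(x,y,.03,z0,z1)
            if p.sum(): print(" ",nm,z0,p.sum(),P[p].mean(0).round(4),P[p].max(0).round(4),P[p].min(0).round(4))
    p=reg(.574,.142,.05,.055,.074);print(" rim",p.sum(),cv2.minAreaRect(P[p][:,:2].astype(np.float32)*1000))
    p=reg(.574,.142,.09,.005,.012);print(" base",p.sum(),cv2.minAreaRect(P[p][:,:2].astype(np.float32)*1000))
    for nm,x,y in [("spool",.763,-.009),("flux",.70,-.33)]:
        p=reg(x,y,.06,.015,.12);print(" ",nm,P[p].max(0),P[p].min(0))
```

```text
scene platter 5257 561.8255615234375 -185.98753356933594 130.81146240234375 lsq [ 0.56214535 -0.18621349] 0.1296819934057033 z 0.04390824269531213
 green 77 [ 0.66445327 -0.17419277  0.04994721] [ 0.65365697 -0.17938946  0.04993104]
 can 85 [ 0.65165506 -0.17957358  0.05639435]
 peg 68 [ 0.46109784 -0.19334059  0.08118534] [ 0.46586223 -0.1858632   0.09815082] [ 0.45055485 -0.20114873  0.0630351 ]
  wand 0.085 173 [0.5806 0.1452 0.1127] [0.5868 0.1611 0.1396] [0.5661 0.1346 0.0851]
  wand 0.14 110 [0.5767 0.1465 0.1537] [0.588  0.1603 0.1608] [0.5595 0.1349 0.1401]
  d1 0.085 64 [0.5602 0.255  0.0978] [0.569  0.2666 0.1071] [0.548  0.247  0.0851]
  d2 0.085 75 [0.6877 0.1732 0.0986] [0.6937 0.1835 0.1064] [0.6766 0.1651 0.0851]
 rim 171 ((572.959716796875, 146.48324584960938), (45.04216003417969, 50.78700256347656), 76.19276428222656)
 base 557 ((572.3816528320312, 146.30270385742188), (99.14543151855469, 101.87674713134766), 75.39279174804688)
  spool [0.80902883 0.02396391 0.04150004] [ 0.73669859 -0.04495778  0.01519789]
  flux [ 0.70830546 -0.31577187  0.11167605] [ 0.66991952 -0
[... 439 characters left out ...]
 0.1403 0.1134] [0.5762 0.1556 0.1391] [0.5572 0.1326 0.0859]
  wand 0.14 108 [0.5691 0.1447 0.1584] [0.5834 0.1588 0.1643] [0.5574 0.1328 0.1409]
  d1 0.085 55 [0.5549 0.2532 0.1021] [0.5651 0.2626 0.1085] [0.5467 0.2452 0.0858]
  d2 0.085 54 [0.6812 0.1714 0.102 ] [0.6922 0.1799 0.1091] [0.6739 0.1637 0.0853]
 rim 119 ((570.7743530273438, 144.9894561767578), (46.411014556884766, 46.395999908447266), 74.26698303222656)
 base 828 ((575.8259887695312, 141.61849975585938), (164.5024871826172, 165.00758361816406), 39.373138427734375)
  spool [0.8061775  0.02133177 0.04333542] [ 0.73714011 -0.04665732  0.02943746]
  flux [ 0.70165834 -0.31578693  0.11220972] [ 0.65811246 -0.36328022  0.01522047]
```

View pics/crop1.png

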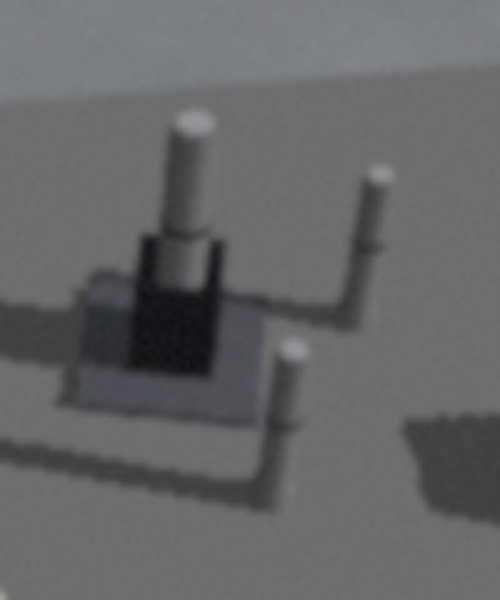

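The crop confirms it: the thick stick in the black holder is the wand, and the two thin free-standing sticks are look-alikes. Measured: wand at about (0.572, 0.146), platter axis at about (0.561, -0.187), module at 4°. Next I move above the wand with yaw 0, so the fingers close along y.

Emit:
move_arm:
  plan: "1 -0.4795 -0.305 0.017 0 0 0.881;1 -0.4795 -0.305 0.017 0 0 0.881;1 -0.4795 -0.305 0.017 0 0 0.881;1 -0.4795 -0.305 0.017 0 0 0.881;1 -0.4795 -0.305 0.017 0 0 0.881;1 -0.4795 -0.305 0.017 0 0 0.881;1 -0.4795 -0.305 0.017 0 0 0.881;1 -0.4795 -0.305 0.017 0 0 0.881;1 -0.4795 -0.305 0.017 0 0 0.881;1 -0.4795 -0.305 0.017 0 0 0.881;1 -0.4795 -0.305 0.017 0 0 0.881;1 -0.4795 -0.305 0.017 0 0 0.881;1 -0.4795 -0.305 0.017 0 0 0.881;1 -0.4795 -0.305 0.017 0 0 0.881;1 -0.4795 -0.305 0.017 0 0 0.881;1 -0.4795 -0.305 0.017 0 0 0.881;1 -0.4795 -0.305 0.017 0 0 0.881"
  squeeze: 30

```text
t: 2.28
position: [0.5722, 0.1462, 0.2095]
tcp_rot: [180.0, 0.0, 0.2]
contact_force: [0.9, -0.4, -0.3]
gripper_width: 0.0919
grasp_force: 0.0
```

Run:
```python
from h import *
o=manip.get_obs(); print(o["joints"].round(1))
c=manip.camera("wrist");P=cloud(c);print(c["xyz"],c["rotation"])
cv2.imwrite("pics/w1.png",c["color"][:,:,::-1])
X,Y,Z=P[...,0],P[...,1],P[...,2]
for z0,z1 in [(.155,.166),(.1,.15),(.062,.074)]:
    m=(np.hypot(X-.572,Y-.146)<.045)&(Z>z0)&(Z<z1)
    q=P[m]
    if len(q)>5: print(z0,len(q),q.mean(0).round(4),q.min(0).round(4),q.max(0).round(4),cv2.minAreaRect(q[:,:2].astype(np.float32)*1000))
```

```text
[ -29.5   22.2   16.1   99.8   -7.    59.  -100.8]
[0.6528688  0.14676313 0.36763431] [ 1.62690852e+02 -3.15563213e-02 -8.98634481e+01]
0.155 1003 [0.5706 0.148  0.1603] [0.5564 0.1353 0.155 ] [0.5828 0.1608 0.1627] ((569.8309326171875, 147.9771728515625), (25.761327743530273, 25.50197982788086), 17.73680305480957)
0.1 490 [0.5801 0.1478 0.1275] [0.5726 0.1355 0.1001] [0.5828 0.1605 0.15  ] ((577.7916259765625, 147.9269256591797), (25.04350471496582, 10.105631828308105), 89.23070526123047)
0.062 659 [0.5773 0.1471 0.0678] [0.5455 0.12   0.062 ] [0.598  0.1758 0.0736] ((569.8272094726562, 147.54441833496094), (46.07101058959961, 46.39217758178711), 73.87451171875)
```

View pics/w1.png

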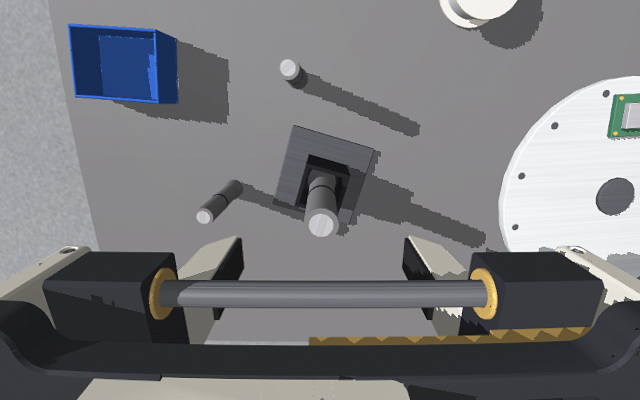

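The wrist view shows the wand top at (321,224), centred between the open fingers, with the holder below it and the look-alikes clear at (205,215) and (290,68). I'll go down and grip.

Emit:
move_arm:
  plan: "1 -0.001 -0.001 0.04 0 0 0;1 -0.001 -0.001 0.08 0 0 0;1 -0.001 -0.001 0.096 0 0 0;1 -0.001 -0.001 0.096 0 0 0;0 -0.001 -0.001 0.096 0 0 0;0 -0.001 -0.001 0.096 0 0 0;0 -0.001 -0.001 0.096 0 0 0;0 -0.001 -0.001 0.096 0 0 0;0 -0.001 -0.001 0.096 0 0 0;0 -0.001 -0.001 0.096 0 0 0;0 -0.001 -0.001 0.096 0 0 0"
  squeeze: 35

```text
t: 3.7
position: [0.5713, 0.1471, 0.1137]
tcp_rot: [180.0, 0.0, 0.0]
contact_force: [-0.1, -0.1, -0.0]
gripper_width: 0.0265
grasp_force: 0.0
```

Emit:
move_arm:
  plan: "0 0 0 0 0 0 0;0 0 0 0 0 0 0;0 0 0 0 0 0 0;0 0 0 -0.02 0 0 0;0 0 0 -0.05 0 0 0;0 0 0 -0.08 0 0 0;0 0 0 -0.1 0 0 0;0 0 0 -0.1 0 0 0"

```text
t: 4.7
position: [0.5725, 0.1474, 0.2152]
tcp_rot: [-179.9, -0.2, 0.0]
contact_force: [0.5, 0.7, -0.1]
gripper_width: 0.0255
grasp_force: 35.0
```

Emit:
move_arm:
  plan: "0 -0.018 0.05 0 0 0 0;0 -0.036 0.1 0 0 0 0;0 -0.054 0.15 0 0 0 0;0 -0.072 0.2 0 0 0 0;0 -0.09 0.25 0 0 0 0;0 -0.1 0.28 0 0 0 0;0 -0.105 0.29 0.01 0 0 0;0 -0.105 0.29 0.03 0 0 0;0 -0.105 0.29 0.045 0 0 0;0 -0.105 0.29 0.05 0 0 0;0 -0.105 0.29 0.05 0 0 0"

```text
t: 6.08
position: [0.4663, -0.1423, 0.1632]
tcp_rot: [-180.0, 0.1, 0.1]
contact_force: [0.8, 0.4, -1.6]
gripper_width: 0.0253
grasp_force: 35.0
```

```bash
cat >> h.py <<'E'
AX=np.array([.561,-.187])
def angle(P,C,ax=AX):
    """platter angle from green board/can points"""
    Ci=C.astype(int);d=np.hypot(P[...,0]-ax[0],P[...,1]-ax[1])
    g=(d<.13)&(P[...,2]>.04)&(P[...,2]<.065)&(Ci[...,1]-Ci[...,0]>25)
    t=(d<.125)&(d>.05)&(P[...,2]>.0525)&(P[...,2]<.0615)
    return g,t
E
python3 - <<'E'
from h import *
o=manip.get_obs(); print(o["t"],o["joints"].round(1),o["position"],o["tcp_rot"],o["contact_force"])
for n in ["scene","top","wrist"]:
    c=manip.camera(n);P=cloud(c);C=c["color"]
    cv2.imwrite(f"pics/p_{n}.png",C[:,:,::-1])
    X,Y,Z=P[...,0],P[...,1],P[...,2]
    d=np.hypot(X-AX[0],Y-AX[1])
    pl=(d<.14)&(d>.122)&(Z>.04)&(Z<.052)
    h=cv2.convexHull(P[(d<.14)&(Z>.039)&(Z<.051)][:,:2].astype(np.float32))[:,0]
    s=np.linalg.lstsq(np.c_[2*h,np.ones(len(h))],(h**2).sum(1),rcond=None)[0]
    g,t=angle(P,C); 
    pg=(np.hypot(X-.456,Y+.194)<.02)&(Z>.075)&(Z<.1)
    w=(np.hypot(X-.466,Y+.143)<.025)&(Z>.05)&(Z<.085)
    wb=(np.hypot(X-.466,Y+.143)<.025)&(Z>.085)&(Z<.13)
    print(n,"ax",s[:2],"green",g.sum(),P[g].mean(0),"can",t.sum(),P[t].mean(0),"\n peg",pg.sum(),P[pg].mean(0),P[pg].min(0),P[pg].max(0))
    for q in (w,wb):
        if q.sum()>3: print("  wand",q.sum(),P[q].mean(0).round(4),P[q].min(0).round(4),P[q].max(0).round(4))
E
```

```text
6.075 [ -7.2  15.9  24.4 116.5  -8.6  49.3 -67.9] [ 0.46629592 -0.14229861  0.16317406] [-1.79993099e+02  6.44239964e-02  5.86333788e-02] [ 0.82184222  0.36607897 -1.55264332]
scene ax [ 0.56192243 -0.18621335] green 77 [ 0.66019428 -0.17666633  0.04971933] can 115 [ 0.62736494 -0.17992838  0.05651707] 
 peg 46 [ 0.46018734 -0.19350259  0.0870825 ] [ 0.44927074 -0.20145994  0.07536299] [ 0.46487714 -0.18596148  0.09574733]
  wand 92 [ 0.4775 -0.1412  0.0739] [ 0.4635 -0.158   0.0603] [ 0.4853 -0.1258  0.0849]
  wand 127 [ 0.476  -0.1414  0.1077] [ 0.4615 -0.1552  0.0853] [ 0.4823 -0.1289  0.1297]<stdin>:15: RuntimeWarning: Mean of empty slice.
  ret = um.true_divide(
Traceback (most recent call last):
ValueError: zero-size array to reduction operation minimum which has no identity
```

View pics/p_scene.png

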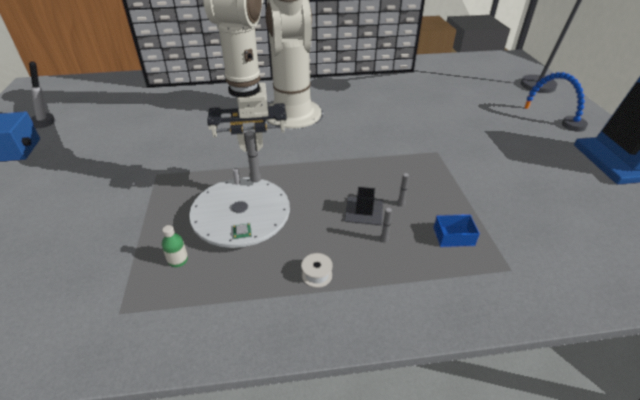

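The wand is held upright with its tip at about 60 mm, just behind the peg at (237,176). I'll compute the push rows along the peg circle.

```bash
sed -i 's/AX=np.array(\[.561,-.187\])/AX=np.array([.560,-.187])/' h.py
python3 - <<'E'
from h import *
a=154.9+np.cumsum([4,5,3,2,2,2.5,3.2,4,4.8,5.6,6.4,7.2,7.9,8.2,8.2,5,2,0,0])
dz=[0]*16+[-.012,-.035,-.05]
print(";".join(f"0 {AX[0]+.105*np.cos(np.radians(t))-.466:.3f} {-(AX[1]+.105*np.sin(np.radians(t))+.143):.3f} {z} 0 0 0" for t,z in zip(a,dz)))
E
```

```text
0 -0.004 0.006 0 0 0 0;0 -0.007 0.015 0 0 0 0;0 -0.008 0.020 0 0 0 0;0 -0.009 0.024 0 0 0 0;0 -0.010 0.027 0 0 0 0;0 -0.010 0.032 0 0 0 0;0 -0.011 0.038 0 0 0 0;0 -0.011 0.045 0 0 0 0;0 -0.011 0.054 0 0 0 0;0 -0.009 0.064 0 0 0 0;0 -0.006 0.075 0 0 0 0;0 -0.001 0.088 0 0 0 0;0 0.005 0.100 0 0 0 0;0 0.014 0.112 0 0 0 0;0 0.025 0.123 0 0 0 0;0 0.032 0.129 0 0 0 0;0 0.035 0.131 -0.012 0 0 0;0 0.035 0.131 -0.035 0 0 0;0 0.035 0.131 -0.05 0 0 0
```

Emit:
move_arm:
  plan: "0 -0.004 0.006 0 0 0 0;0 -0.007 0.015 0 0 0 0;0 -0.008 0.020 0 0 0 0;0 -0.009 0.024 0 0 0 0;0 -0.010 0.028 0 0 0 0;0 -0.0105 0.0325 0 0 0 0;0 -0.011 0.038 0 0 0 0;0 -0.011 0.045 0 0 0 0;0 -0.0105 0.054 0 0 0 0;0 -0.009 0.064 0 0 0 0;0 -0.006 0.0755 0 0 0 0;0 -0.001 0.088 0 0 0 0;0 0.0055 0.1005 0 0 0 0;0 0.014 0.1125 0 0 0 0;0 0.025 0.123 0 0 0 0;0 0.032 0.129 0 0 0 0;0 0.035 0.131 -0.012 0 0 0;0 0.035 0.131 -0.035 0 0 0;0 0.035 0.131 -0.05 0 0 0"

```text
t: 8.55
position: [0.5019, -0.2739, 0.2154]
tcp_rot: [180.0, -0.1, 0.0]
contact_force: [-0.0, -0.5, -1.2]
gripper_width: 0.0254
grasp_force: 35.0
```

```bash
cat >> h.py <<'E'
SB=np.array([.0022,.001])  # scene camera bias against robot frame
def module():
    t=float(manip.get_obs()["t"]);c=manip.camera("scene");P=cloud(c);g,_=angle(P,c["color"],AX+SB)
    n,l,s,_=cv2.connectedComponentsWithStats(cv2.dilate(g.astype(np.uint8),np.ones((5,5))))
    g&=(l==1+np.argmax(s[1:,4]))
    q=P[g][:,:2].astype(np.float32)
    b=np.array(cv2.minAreaRect(q*1000)[0])/1000-SB-AX
    cv2.imwrite(f"pics/m_{t:.2f}.png",c["color"][:,:,::-1])
    print(f"t {t:.3f} n {g.sum()} r {np.hypot(*b):.4f} ang {np.degrees(np.arctan2(b[1],b[0])):.2f}",cv2.minAreaRect(q*1000)[1])
    return t,np.arctan2(b[1],b[0])
E
python3 - <<'E'
from h import *
o=manip.get_obs();print(o["t"],o["position"],o["gripper_width"],o["contact_force"])
a=[module() for _ in range(4)]
t,p=np.array(a).T;print(np.polyfit(t,np.unwrap(p),1))
E
```

```text
8.55 [ 0.50188551 -0.27394319  0.21539303] 0.025417937886684595 [-0.04090302 -0.50401927 -1.20661356]
t 8.550 n 61 r 0.0894 ang 92.28 (36.499168395996094, 41.1347770690918)
t 8.600 n 62 r 0.0894 ang 96.02 (39.79176330566406, 40.39422607421875)
t 8.650 n 57 r 0.0887 ang 98.20 (35.61540603637695, 40.21723937988281)
t 8.700 n 63 r 0.0894 ang 101.50 (38.190120697021484, 43.435752868652344)
[ 1.04177313 -7.29230188]
```

Coasting at about 1.04 rad/s counter-clockwise; module at 101.5° at t = 8.70. Computing the intercept rows.

```bash
cat > track.py <<'E'
from h import *
from scipy.interpolate import CubicHermiteSpline
def rows(th,cmd,t0,n,nb,z,lead=0.):
    """rows following module angle th(t) from commanded xyz cmd; nb rows of blend"""
    pos=lambda t:AX+.09*np.array([np.cos(th(t+lead)),np.sin(th(t+lead))])
    out=[]
    if nb:
        te=t0+nb/8;v=(pos(te+.01)-pos(te-.01))/.02
        sp=CubicHermiteSpline([t0,te],[cmd[:2],pos(te)],[np.zeros(2),v])
        sz=CubicHermiteSpline([t0,te],[cmd[2],z],[0,0])
    for i in range(1,n+1):
        t=t0+i/8;b=i<=nb and nb
        p=sp(t) if b else pos(t);zz=float(sz(t)) if b else z
        d=np.array([p[0]-cmd[0],-(p[1]-cmd[1]),cmd[2]-zz]);d=np.round(d*2000)/2000
        out.append("0 %g %g %g 0 0 0"%tuple(d))
    print(";".join(out));print("end cmd",cmd+d*[1,-1,-1],"t",t,"ang",np.degrees(th(t)))
E
python3 - <<'E'
from track import *
th=lambda t:np.radians(101.5)+1.04*(t-8.70)-.045*(t-8.70)**2
rows(th,np.array([.501,-.274,.214]),8.75,12,8,.187)
E
python3 -c "
from h import *;print(manip.get_obs()['t'])"
```

```text
0 -0.001 -0.006 0.001 0 0 0;0 -0.003 -0.022 0.004 0 0 0;0 -0.006 -0.044 0.0085 0 0 0;0 -0.0095 -0.068 0.0135 0 0 0;0 -0.014 -0.091 0.0185 0 0 0;0 -0.0185 -0.109 0.023 0 0 0;0 -0.0225 -0.1185 0.026 0 0 0;0 -0.026 -0.116 0.027 0 0 0;0 -0.029 -0.106 0.027 0 0 0;0 -0.0305 -0.0955 0.027 0 0 0;0 -0.031 -0.085 0.027 0 0 0;0 -0.03 -0.075 0.027 0 0 0
end cmd [ 0.471 -0.199  0.187] t 10.25 ang 187.66640661248064
8.75
```

Emit:
move_arm:
  plan: "0 -0.001 -0.006 0.001 0 0 0;0 -0.003 -0.022 0.004 0 0 0;0 -0.006 -0.044 0.0085 0 0 0;0 -0.0095 -0.068 0.0135 0 0 0;0 -0.014 -0.091 0.0185 0 0 0;0 -0.0185 -0.109 0.023 0 0 0;0 -0.0225 -0.1185 0.026 0 0 0;0 -0.026 -0.116 0.027 0 0 0;0 -0.029 -0.106 0.027 0 0 0;0 -0.0305 -0.0955 0.027 0 0 0;0 -0.031 -0.085 0.027 0 0 0;0 -0.03 -0.075 0.027 0 0 0"

```text
t: 10.25
position: [0.4713, -0.2003, 0.1868]
tcp_rot: [180.0, -0.0, -0.1]
contact_force: [-0.5, -0.2, -0.9]
gripper_width: 0.0255
grasp_force: 35.0
```

Run:
```python
from h import *
o=manip.get_obs();print(o["t"],o["position"],o["contact_force"])
module(); o=manip.get_obs();print(o["t"],o["position"])
```

```text
10.25 [ 0.4712987  -0.20029049  0.18675815] [-0.50740172 -0.24516291 -0.87881997]
t 10.250 n 52 r 0.0858 ang -163.89 (36.34490966796875, 39.758689880371094)
10.3 [ 0.47144062 -0.20173406  0.1868999 ]
```

```bash
cat >> h.py <<'E'
def both():
    t=float(manip.get_obs()["t"]);c=manip.camera("scene");P=cloud(c)
    np.savez(f"/tmp/b_{t:.2f}.npz",P=P,C=c["color"])
    cv2.imwrite(f"pics/b_{t:.2f}.png",c["color"][:,:,::-1])
    g,_=angle(P,c["color"],AX+SB);q=P[g][:,:2].astype(np.float32)
    b=np.array(cv2.minAreaRect(q*1000)[0])/1000-SB-AX if g.sum()>5 else np.ones(2)*np.nan
    v=P[...,:2]-AX-SB;d=np.hypot(v[...,0],v[...,1])
    # peg side points: seen surface, circle centre fitted with known radius 8 mm
    m=(d>.085)&(d<.125)&(P[...,2]>.065)&(P[...,2]<.098)
    ph=np.arctan2(v[...,1],v[...,0]);am=np.arctan2(b[1],b[0])
    m&=np.abs(np.angle(np.exp(1j*(ph-am-np.pi))))<.5
    w=v[m]; s=""
    if len(w)>10:
        cam=np.array(c["xyz"])[:2]-AX-SB
        f=lambda a:(np.hypot(*(w-.105*np.array([np.cos(a),np.sin(a)])).T)).clip(0,.02)
        aa=am+np.pi+np.linspace(-.4,.4,401)
        # top and side points: centre is mid of tangential extent as seen by camera
        u=cam/np.hypot(*cam);nrm=np.array([-u[1],u[0]])
        e=w@nrm;mid=(np.percentile(e,3)+np.percentile(e,97))/2
        a=aa[np.argmin([abs(.105*np.array([np.cos(x),np.sin(x)])@nrm-mid)+.3*np.median(f(x)) for x in aa])]
        s=f"peg n {len(w)} ext {np.ptp(e):.4f} -> module {np.degrees(a-np.pi)%360:.2f}"
    print(f"t {t:.3f} n {g.sum()} r {np.hypot(*b):.4f} ang {np.degrees(am)%360:.2f}",s)
E
python3 - <<'E'
from h import *
both();both()
print(manip.get_obs()["t"])
E
```

```text
t 10.300 n 56 r 0.0858 ang 197.71 peg n 76 ext 0.0153 -> module 198.17
t 10.350 n 60 r 0.0869 ang 201.48 peg n 80 ext 0.0154 -> module 200.91
10.4
```

Run:
```python
from track import *
th=lambda t:np.radians(198.2)+.985*(t-10.30)-.045*(t-10.30)**2
rows(th,np.array([.471,-.199,.187]),10.40,14,5,.187)
```

```text
0 0.003 0.006 0 0 0 0;0 0.01 0.02 0 0 0 0;0 0.0205 0.0375 0 0 0 0;0 0.031 0.054 0 0 0 0;0 0.041 0.064 0 0 0 0;0 0.05 0.069 0 0 0 0;0 0.0595 0.073 0 0 0 0;0 0.069 0.0755 0 0 0 0;0 0.079 0.0775 0 0 0 0;0 0.0885 0.078 0 0 0 0;0 0.098 0.0775 0 0 0 0;0 0.1075 0.076 0 0 0 0;0 0.1165 0.0735 0 0 0 0;0 0.1255 0.0705 0 0 0 0
end cmd [ 0.5965 -0.2695  0.187 ] t 12.15 ang 293.7829679754556
```

Emit:
move_arm:
  plan: "0 0.003 0.006 0 0 0 0;0 0.01 0.02 0 0 0 0;0 0.0205 0.0375 0 0 0 0;0 0.031 0.054 0 0 0 0;0 0.041 0.064 0 0 0 0;0 0.05 0.069 0 0 0 0;0 0.0595 0.073 0 0 0 0;0 0.069 0.0755 0 0 0 0;0 0.079 0.0775 0 0 0 0;0 0.0885 0.078 0 0 0 0;0 0.098 0.0775 0 0 0 0;0 0.1075 0.076 0 0 0 0;0 0.1165 0.0735 0 0 0 0;0 0.1255 0.0705 0 0 0 0"

```text
t: 12.15
position: [0.5975, -0.269, 0.1867]
tcp_rot: [-180.0, 0.0, 0.0]
contact_force: [-0.3, -0.0, -1.5]
gripper_width: 0.0251
grasp_force: 35.0
```

Run:
```python
from h import *
both()
o=manip.get_obs();print(o["t"],o["position"])
```

```text
t 12.150 n 72 r 0.0902 ang 293.70 peg n 65 ext 0.0149 -> module 291.52
12.2 [ 0.5989265  -0.26803967  0.18664067]
```

Run:
```python
from track import *
th=lambda t:np.radians(293.5)+.82*(t-12.15)-.0425*(t-12.15)**2
rows(th,np.array([.5965,-.2695,.187]),12.20,15,0,.187)
```

```text
0 0.0105 -0.006 0 0 0 0;0 0.018 -0.011 0 0 0 0;0 0.025 -0.0165 0 0 0 0;0 0.031 -0.023 0 0 0 0;0 0.0365 -0.0295 0 0 0 0;0 0.041 -0.037 0 0 0 0;0 0.045 -0.0445 0 0 0 0;0 0.048 -0.052 0 0 0 0;0 0.0505 -0.0595 0 0 0 0;0 0.0525 -0.0675 0 0 0 0;0 0.053 -0.0755 0 0 0 0;0 0.0535 -0.083 0 0 0 0;0 0.053 -0.091 0 0 0 0;0 0.052 -0.0985 0 0 0 0;0 0.0505 -0.1055 0 0 0 0
end cmd [ 0.647 -0.164  0.187] t 14.075 ang 374.9179293606784
```

Emit:
move_arm:
  plan: "0 0.0105 -0.006 0 0 0 0;0 0.018 -0.011 0 0 0 0;0 0.025 -0.0165 0 0 0 0;0 0.031 -0.023 0 0 0 0;0 0.0365 -0.0295 0 0 0 0;0 0.041 -0.037 0 0 0 0;0 0.045 -0.0445 0 0 0 0;0 0.048 -0.052 0 0 0 0;0 0.0505 -0.0595 0 0 0 0;0 0.0525 -0.0675 0 0 0 0;0 0.053 -0.0755 0 0 0 0;0 0.0535 -0.083 0 0 0 0;0 0.053 -0.091 0 0 0 0;0 0.052 -0.0985 0 0 0 0;0 0.0505 -0.1055 0 0 0 0"

```text
t: 14.08
position: [0.6472, -0.1634, 0.1867]
tcp_rot: [-180.0, 0.0, 0.0]
contact_force: [0.3, 0.4, -0.9]
gripper_width: 0.0252
grasp_force: 35.0
```

Run:
```python
from h import *
both()
o=manip.get_obs();print(o["t"],o["position"])
```

```text
t 14.075 n 83 r 0.0934 ang 11.65 
14.125 [ 0.64722546 -0.16194182  0.18663226]
```

Run:
```python
from track import *
th=lambda t:np.radians(372.2)+.628*(t-14.075)-.045*(t-14.075)**2
rows(th,np.array([.647,-.164,.187]),14.125,13,0,.187)
```

```text
0 -0.0015 -0.0055 0 0 0 0;0 -0.004 -0.012 0 0 0 0;0 -0.007 -0.018 0 0 0 0;0 -0.01 -0.0235 0 0 0 0;0 -0.0135 -0.029 0 0 0 0;0 -0.0175 -0.034 0 0 0 0;0 -0.0215 -0.0385 0 0 0 0;0 -0.026 -0.043 0 0 0 0;0 -0.0305 -0.047 0 0 0 0;0 -0.035 -0.0505 0 0 0 0;0 -0.0395 -0.0535 0 0 0 0;0 -0.0445 -0.0565 0 0 0 0;0 -0.0495 -0.0585 0 0 0 0
end cmd [ 0.5975 -0.1055  0.187 ] t 15.75 ang 425.23565925697375
```

Emit:
move_arm:
  plan: "0 -0.0015 -0.0055 0 0 0 0;0 -0.004 -0.012 0 0 0 0;0 -0.007 -0.018 0 0 0 0;0 -0.01 -0.0235 0 0 0 0;0 -0.0135 -0.029 0 0 0 0;0 -0.0175 -0.034 0 0 0 0;0 -0.0215 -0.0385 0 0 0 0;0 -0.026 -0.043 0 0 0 0;0 -0.0305 -0.047 0 0 0 0;0 -0.035 -0.0505 0 0 0 0;0 -0.0395 -0.0535 0 0 0 0;0 -0.0445 -0.0565 0 0 0 0;0 -0.0495 -0.0585 0 0 0 0"

```text
t: 15.75
position: [0.5975, -0.1052, 0.1867]
tcp_rot: [-180.0, 0.0, 0.0]
contact_force: [-0.3, 0.3, -1.0]
gripper_width: 0.0255
grasp_force: 35.0
```

Run:
```python
from h import *
both()
o=manip.get_obs();print(o["t"],o["position"])
i=cv2.imread("pics/b_15.75.png")[130:280,160:360];cv2.imwrite("pics/trk.png",cv2.resize(i,None,fx=4,fy=4))
```

```text
t 15.750 n 61 r 0.0956 ang 63.95 peg n 69 ext 0.0154 -> module 68.65
15.8 [ 0.59685148 -0.10497514  0.18664957]
```

View pics/trk.png

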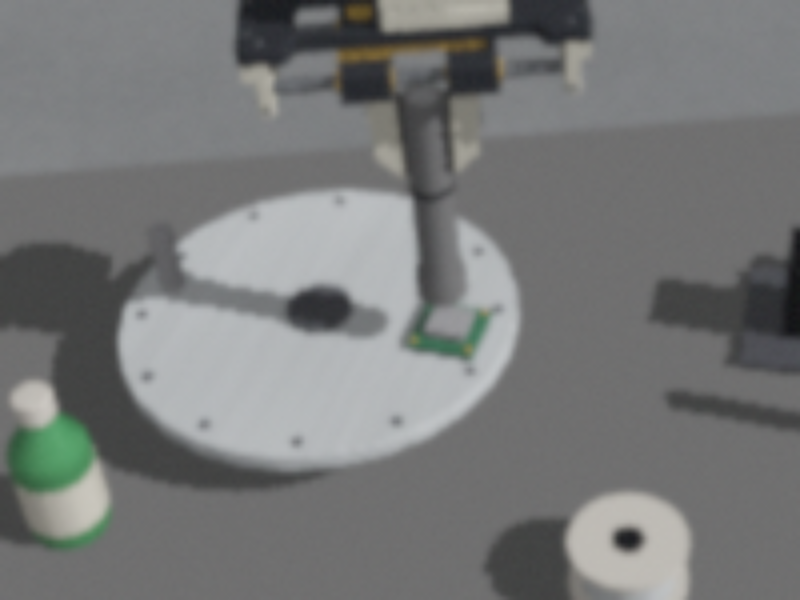

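The wand tip at crop (440,290) hangs right over the module at (450,325), clear of it. I'll follow a little longer for margin.

Run:
```python
from track import *
th=lambda t:np.radians(66.2)+.48*(t-15.75)-.042*(t-15.75)**2
rows(th,np.array([.5975,-.1055,.187]),15.80,8,0,.187)
```

```text
0 -0.008 -0.0035 0 0 0 0;0 -0.013 -0.005 0 0 0 0;0 -0.018 -0.0065 0 0 0 0;0 -0.023 -0.0075 0 0 0 0;0 -0.0275 -0.008 0 0 0 0;0 -0.0325 -0.0085 0 0 0 0;0 -0.037 -0.0085 0 0 0 0;0 -0.0415 -0.0085 0 0 0 0
end cmd [ 0.556 -0.097  0.187] t 16.8 ang 92.42399180424025
```

Emit:
move_arm:
  plan: "0 -0.008 -0.0035 0 0 0 0;0 -0.013 -0.005 0 0 0 0;0 -0.018 -0.0065 0 0 0 0;0 -0.023 -0.0075 0 0 0 0;0 -0.0275 -0.008 0 0 0 0;0 -0.0325 -0.0085 0 0 0 0;0 -0.037 -0.0085 0 0 0 0;0 -0.0415 -0.0085 0 0 0 0;0 -0.0415 -0.0085 -0.02 0 0 0;0 -0.0415 -0.0085 -0.045 0 0 0;0 -0.04 -0.02 -0.05 0 0 0;0 -0.037 -0.06 -0.05 0 0 0;0 -0.034 -0.1 -0.05 0 0 0;0 -0.031 -0.14 -0.05 0 0 0;0 -0.0285 -0.18 -0.05 0 0 0;0 -0.0265 -0.22 -0.05 0 0 0;0 -0.0265 -0.245 -0.05 0 0 0;0 -0.0265 -0.2525 -0.05 0 0 0;0 -0.0265 -0.2525 -0.05 0 0 0;0 -0.0265 -0.2525 -0.05 0 0 0"

```text
t: 18.3
position: [0.5714, 0.1453, 0.2366]
tcp_rot: [180.0, 0.0, -0.1]
contact_force: [0.6, 0.0, -1.8]
gripper_width: 0.0255
grasp_force: 35.0
```

Run:
```python
from h import *
o=manip.get_obs();print(o["t"],o["position"],o["tcp_rot"],o["contact_force"])
for n in ["scene","wrist"]:
    c=manip.camera(n);P=cloud(c);X,Y,Z=P[...,0],P[...,1],P[...,2]
    cv2.imwrite(f"pics/h_{n}.png",c["color"][:,:,::-1])
    for z0,z1 in [(.058,.074),(.12,.15),(.155,.2)]:
        m=(np.hypot(X-.571,Y-.147)<.045)&(Z>z0)&(Z<z1);q=P[m]
        if len(q)>5: print(n,z0,len(q),q.min(0).round(4),q.max(0).round(4),cv2.minAreaRect(q[:,:2].astype(np.float32)*1000))
i=cv2.imread("pics/h_scene.png")[100:260,300:460];cv2.imwrite("pics/hc.png",cv2.resize(i,None,fx=3.7,fy=3.7))
```

```text
18.3 [0.57142438 0.14526776 0.23657487] [ 1.79950865e+02  9.33450803e-03 -1.24011798e-01] [ 0.56843127  0.04561906 -1.77929714]
scene 0.058 143 [0.5436 0.1205 0.0581] [0.6017 0.1741 0.0696] ((572.15087890625, 146.52139282226562), (44.981101989746094, 50.939453125), 76.3973617553711)
scene 0.12 62 [0.5673 0.1297 0.1326] [0.59   0.1614 0.1496] ((580.4794921875, 143.51446533203125), (32.106563568115234, 19.613786697387695), 76.58680725097656)
scene 0.155 168 [0.566  0.1321 0.1552] [0.5874 0.1572 0.2   ] ((578.7889404296875, 142.54574584960938), (27.064605712890625, 15.31833553314209), 64.10509490966797)
wrist 0.058 494 [0.5519 0.1193 0.058 ] [0.598  0.175  0.0705] ((569.7410888671875, 147.56692504882812), (45.976322174072266, 46.52172088623047), 73.7782211303711)
wrist 0.12 137 [0.5738 0.1306 0.1355] [0.5858 0.1612 0.1499] ((580.0081787109375, 146.0354461669922), (11.617460250854492, 30.598735809326172), 1.3787848949432373)
wrist 0.155 739 [0.5649 0.1311 0.155 ] [0.5849 0.1609 0.2   ] ((575.3207397460938, 146.26492309570312), (19.42825698852539, 29.963428497314453), 2.7373838424682617)
```

View pics/hc.png

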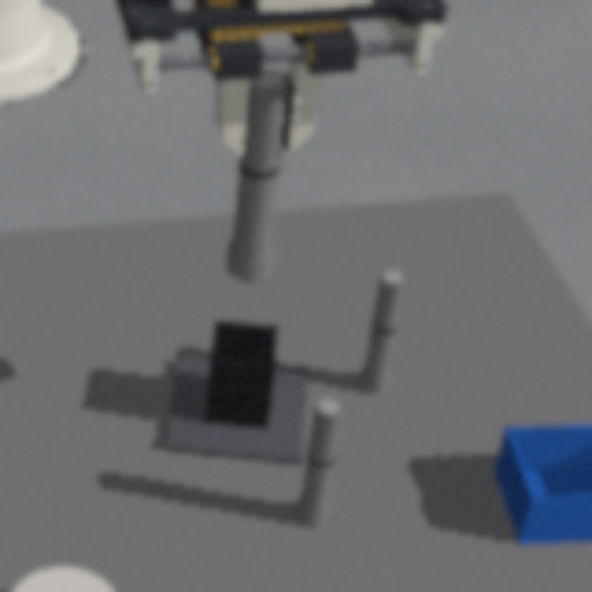

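The wand hangs straight above the sleeve, and the camera shows head and holder centres agreeing within 2 mm. I'll lower it slowly.

Emit:
move_arm:
  plan: "0 0 0 0.02 0 0 0;0 0 0 0.045 0 0 0;0 0 0 0.058 0 0 0;0 0 0 0.058 0 0 0;0 0 0 0.066 0 0 0;0 0 0 0.074 0 0 0;0 0 0 0.082 0 0 0;0 0 0 0.09 0 0 0;0 0 0 0.098 0 0 0;0 0 0 0.106 0 0 0;0 0 0 0.114 0 0 0;0 0 0 0.119 0 0 0;0 0 0 0.122 0 0 0;0 0 0 0.122 0 0 0;0 0 0 0.122 0 0 0"

```text
t: 20.27
position: [0.5716, 0.1472, 0.115]
tcp_rot: [-180.0, -0.0, 0.0]
contact_force: [0.6, -0.4, -1.8]
gripper_width: 0.0255
grasp_force: 35.0
```

No contact force on the way in. I'll lower the last millimetre, open, and retreat upward.

Emit:
move_arm:
  plan: "0 0 0 0.001 0 0 0;0 0 0 0.001 0 0 0;0.5 0 0 0.001 0 0 0;1 0 0 0.001 0 0 0;1 0 0 0.001 0 0 0;1 0 0 0.001 0 0 0;1 0 0 0.001 0 0 0;1 0 0 0.001 0 0 0;1 0 0 0.001 0 0 0;1 0 0 -0.02 0 0 0;1 0 0 -0.05 0 0 0;1 0 0 -0.09 0 0 0;1 0 0 -0.13 0 0 0;1 0 0 -0.15 0 0 0;1 0 0 -0.15 0 0 0"

```text
t: 22.15
position: [0.5725, 0.1473, 0.2666]
tcp_rot: [-179.9, -0.2, 0.0]
contact_force: [0.1, -0.4, -0.4]
gripper_width: 0.0918
grasp_force: 0.0
```

Run:
```python
from h import *
o=manip.get_obs();print(o["t"],o["position"],o["contact_force"],o["gripper_width"])
c=manip.camera("wrist");P=cloud(c);X,Y,Z=P[...,0],P[...,1],P[...,2]
for z0,z1 in [(.155,.168),(.1,.14),(.06,.074)]:
    q=P[(np.hypot(X-.571,Y-.147)<.045)&(Z>z0)&(Z<z1)]
    if len(q)>5: print(z0,len(q),q.min(0).round(4),q.max(0).round(4),cv2.minAreaRect(q[:,:2].astype(np.float32)*1000))
both()
```

```text
22.15 [0.57250513 0.14734686 0.26655211] [ 0.08326669 -0.35984364 -0.41660264] 0.09175256816997404
0.155 643 [0.557  0.1347 0.1554] [0.5828 0.1601 0.1637] ((569.6463012695312, 147.81390380859375), (25.55426025390625, 25.6169490814209), 75.02251434326172)
0.1 204 [0.5726 0.1352 0.1001] [0.5828 0.1605 0.1399] ((577.7444458007812, 147.90318298339844), (10.073695182800293, 25.30034828186035), 0.6130248308181763)
0.06 477 [0.5471 0.1199 0.06  ] [0.5981 0.1752 0.0738] ((569.8007202148438, 147.55197143554688), (46.02742385864258, 46.01630401611328), 73.90031433105469)
t 22.200 n 44 r 0.0826 ang 182.92 peg n 84 ext 0.0153 -> module 183.72
```

The wand stands in its holder as before. I'll wait for the platter to stop.

Emit:
move_arm:
  plan: "1 0 0 0 0 0 0;1 0 0 0 0 0 0;1 0 0 0 0 0 0;1 0 0 0 0 0 0;1 0 0 0 0 0 0;1 0 0 0 0 0 0;1 0 0 0 0 0 0;1 0 0 0 0 0 0;1 0 0 0 0 0 0;1 0 0 0 0 0 0;1 0 0 0 0 0 0;1 0 0 0 0 0 0;1 0 0 0 0 0 0;1 0 0 0 0 0 0;1 0 0 0 0 0 0;1 0 0 0 0 0 0;1 0 0 0 0 0 0;1 0 0 0 0 0 0;1 0 0 0 0 0 0;1 0 0 0 0 0 0"

```text
t: 24.75
position: [0.5714, 0.1471, 0.2647]
tcp_rot: [-180.0, -0.0, 0.0]
contact_force: [-0.3, -0.3, -0.4]
gripper_width: 0.0921
grasp_force: 0.0
```

```bash
python3 -c "
from h import *
both()"
```

```text
t 24.750 n 48 r 0.0835 ang 191.01 peg n 82 ext 0.0154 -> module 188.83
```

Emit:
move_arm:
  plan: "1 0 0 0 0 0 0;1 0 0 0 0 0 0;1 0 0 0 0 0 0;1 0 0 0 0 0 0;1 0 0 0 0 0 0;1 0 0 0 0 0 0;1 0 0 0 0 0 0;1 0 0 0 0 0 0;1 0 0 0 0 0 0;1 0 0 0 0 0 0;1 0 0 0 0 0 0;1 0 0 0 0 0 0;1 0 0 0 0 0 0;1 0 0 0 0 0 0;1 0 0 0 0 0 0;1 0 0 0 0 0 0;1 0 0 0 0 0 0;1 0 0 0 0 0 0;1 0 0 0 0 0 0;1 0 0 0 0 0 0"

```text
t: 27.3
position: [0.5714, 0.1471, 0.2647]
tcp_rot: [-180.0, -0.0, 0.0]
contact_force: [0.4, -0.5, 0.3]
gripper_width: 0.0917
grasp_force: 0.0
```

```bash
python3 -c "
from h import *
both()"
```

```text
t 27.300 n 48 r 0.0830 ang 191.75 peg n 81 ext 0.0155 -> module 188.89
```

```bash
python3 -c "
from h import *
print(manip.close_job())"
```

```text
the job is handed in; nothing more can be done
None
```

The job is handed in at 27 s: I pushed the turntable to about 1.05 rad/s, kept the wand tip about 25 mm over the module for over 5 s (within about 6 mm sideways by camera checks; turntable slowing from about 0.9 to 0.4 rad/s meanwhile), stood the wand back in its holder, and the turntable came to rest; I didn't re-measure the other bench items, but no contact force showed.

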